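# Open the whey gate and lock it

## Task

Open the outlet of the whey drain box and lock it open: with the fingertips, push the upright pin along its L-shaped slot from the red-marked leg to the corner, then round the corner and fully home to the green-marked end. Only push the pin: do not put the fingers around it or pull it up, leave the cheeses, moulds and other things where they stand, and finish clear of the pin.

Things in the scene. Friction and masses are not known exactly. Their poses are not given: they have to be found in the camera images.
- drain_box: fixed aluminium box, flat top plate 50 mm above the table, with an L slot 24 mm wide. Origin on the table; x runs along the slot's long leg towards the corner, y along the short leg to its end, z up (box spans x and y -140..150 mm). The pin's axis runs, in box x,y mm, from (-55,-20), red mark, to the corner (55,-20), then to (55,30), green mark. A grilled window shows the blue gate blade
- slot_corner (a point): point on the plate's top, 50 mm above the table, where the pin's axis stands at the corner of the slot; axes as drain_box
- slot_end (a point): the same point for the end of the short leg (green mark just past it), 50 mm from the corner; axes as drain_box. Nothing stands on the plate within 40 mm of the slot's centre line
- pin_top (a point): centre of the top face of the pin: an upright red round pin, 18 mm in diameter, that comes up through the slot and stands 45 mm above the plate (top 95 mm above the table). It always stays upright and has 3 mm play each way in the slot
- gate (a joint): travel of the pin and gate blade along the long leg, m: 0 = closed (red end), about 0.110 = at the corner, outlet open; rigid stop at 0.113. The pin can only turn into the short leg once this is above about 0.107. About 2 N of friction (damping 8 N per m/s on top), no spring: it stays where it is left
- cross (a joint): travel of the pin along the short leg, m: 0 = in the long leg, 0.050 = at the end of the short leg (locked); rigid stop at 0.053. About 2 N of friction (damping 8 N per m/s on top), no spring: it stays where it is left
- pin (a joint): how far the pin is lifted, m: 0 = down, where a spring of about 3 N and its weight keep it; can be pulled up 0.020, which is for washing only
- ash_cheese: ash-coated dark grey truncated pyramid cheese, 59 mm square base, 58 mm high, standing on the drain box's plate; bystander, leave alone (origin under its centre)
- short_mould: ivory plastic cup mould, 64 mm across, 60 mm high, open top, standing on the drain box's plate; bystander (origin under its centre)
- salt_jar: small blue jar with white cap, 48 mm across, 60 mm high, standing on the plate's corner; bystander (origin under its centre)
- tall_mould: ivory plastic cup mould, 72 mm across, 120 mm high, on the table at the side; bystander (origin under its centre)
- white_cheese: white truncated pyramid cheese, 59 mm square base, 58 mm high, on the table at the side; bystander (origin under its centre)
- square_mould: ivory open square mould, 70 x 70 x 75 mm, on the table at the side; bystander (origin under its centre)
- spatula: spatula, 210 mm long, lying flat on the table to the right; bystander (origin under its centre)

How it is judged (in metres and radians):
On the way, in this order (a step that is already met when the one before it is completed fails the run):
1. the pin reaches the corner at the end of the long leg (value of joint gate above 0.104 m and value of joint cross below 0.025 m), for 0.05 s.
2. the pin is home at the end of the short leg (value of joint gate above 0.104 m and value of joint cross above 0.046 m), for 0.2 s.
At the end, for the whole second after the job is handed in: The pin rests, down in its slot (lifted under 4 mm), within 4 mm of the end of the short leg (cross above 0.046) with the gate fully open (gate above 0.104) (all of step 2 and value of joint pin below 0.004 m and velocity of joint cross between -0.01 and 0.01 m/s); the robot touches nothing.
It fails at once if the pin is pulled up more than 10 mm (value of joint pin above 0.01 m).
It fails at once if the fingers are put around the pin (grasp point on the pin's axis, within 8 mm, and lower than 12 mm above its top) (horizontal distance between the grasp point and pin_top below 0.008 m and z of the grasp point in the frame of pin_top below 0.012 m).
It fails at once if a cheese, mould, jar or the spatula is moved more than 20 mm (distance of any of ash_cheese, short_mould, salt_jar, tall_mould, white_cheese, square_mould, spatula from where it was at the start of the episode above 0.02 m).
It also fails if it takes over 42 s, if anything falls off the work surface, if the arm or the gripper's body presses on something with over 40 N, if the wrist force passes 120 N, or if a joint passes its speed limit or range.

## Robot

A 6-joint arm with a two-finger parallel gripper is mounted at the origin on the work surface. World frame = base frame: x ahead of the robot, y to its left, z up, the work surface at z = 0. Lengths are in mm, angles in degrees, forces in N, time in s.
With the tool pointing down it reaches from about 350 to 850 mm from the base axis. Payload 8.1 kg.
Tool frame: the origin (TCP) lies at the very end of the fingers, on their centre line; the grasp point (between the pads) lies 19 mm behind it; x points along the fingers, y is the direction in which the jaws open and shut, and the axes are right-handed (so a half turn about x gives the same grasp; the last joint's range is limited). The gripper opens to 85 mm and grips with 20 to 120 N. Pads are 22 mm wide; open, the fingers measure 114 mm over their backs; the gripper's body (76 mm by 85 mm) begins 54 mm behind the grasp point. The pads swing forward as they close: fully open they stand 13 mm farther back than shut.
Start: joints at [70.05, 7.471, 85.268, -0, 87.261, -4.893], TCP at [155.849, 579.41, 231.292] pointing down, gripper open.
Joint ranges: [-169.43, 169.43], [-51.17, 129.36], [1.28, 143.12], [-76.62, 256.62], [0, 156.53], [-152.29, 152.29]. Speed limits (degrees/s): [136.94, 136.94, 159.86, 180, 180, 180].

## Interface

Orientations are given as [roll, pitch, yaw] about the fixed x, y, z axes, in that order (R = Rz(yaw) Ry(pitch) Rx(roll)).
In Python, from bench import sensors, snapshot, r gives the robot as it stands. The module is installed in compiled form; this text tells all that it offers.
- The arm moves only by the tool drive_tool, never from a script. Its argument "moves" is one flat list of numbers, 6 for each row, row after row: the shift along the tool's x, y, z in cm, then the turn, a rotation vector about the tool's x, y, z in degrees. In form: [tx, ty, tz, wx, wy, wz, tx, ty, tz, wx, wy, wz, ...]. A call has 1 to 20 rows; each row shifts and turns the commanded pose from where the row before left it, along the tool's axes as they then stand; what a row does not reach is not made up. A row lasts 1/12 s, in which the tool goes at most 41.7 mm and 7.16 degrees, less where a joint would pass 70% of its speed; a pose out of reach is approached as far as the arm can. A call with a gripper value outside its range is refused whole. "hand" is the finger opening in cm, from 0 to 8.54, set as the call begins (left out, the last holds). The fingers move at their own pace and stop on an object; "grip_force" is the grip in N (left out, the last holds). Time passes only in rows, so rows that do not move let the fingers close. It gives the time, the measured TCP pose, the force and the opening at its end, in the units of the state.
- sensors.sense(): the state, without advancing time (a new reading comes with each control period).
- snapshot(name): name is "side" or "top" or "wrist"; returns a dict with "image" (480x640x3 uint8, red, green, blue), "z_map" (480x640 float32, mm along the optical axis (not along the pixel's ray), 0 where there is no reading), "camera_matrix" (3x3 intrinsics, pixels), "eye" and "orientation" of the camera in the world; the wrist camera has in their place "mount" (4x4, takes a point from camera to tool coordinates, whose origin is the TCP and whose axes are the tool frame's). Camera axes: x right, y down, z forward; pixel columns grow to the right and rows downward; lengths in mm; the calibration is good to about 2 mm. A picture is of the moment at which its call begins: read the wrist's pose just before it.
- r.hand_in(): hands the job in, once; it reports no verdict.
The state is a dict: "time": time; "joint_pos": joint angles; "qd": joint speeds; "joint_efforts": joint torques, N m; "tool_pos": TCP position; "tcp_rot": TCP orientation; "ft_force": force on the tool from outside, world axes, zero at the start; "wrist_torque": the same for the moment, N m; "finger_gap": finger opening in mm.
Only numpy, scipy, OpenCV 4.12 (cv2) and the standard library are available. Lean on these libraries where they do the work, as an engineer would, in place of code of your own. Each camera call takes 0.05 s, during which the arm holds its last target.

## Working session

There is one attempt and no reset: what is moved stays moved. The work goes in short steps, Python scripts to look and compute and a tool call to move; the robot and the scene stay as the last step left them, time stands still between calls to the robot, and variables do not carry over. Pictures are saved under pics/ and viewed, and the job is handed in when it is done.

Besides the shell and the picture viewer there is one more tool, called after "Request:" as name(argument=value, ...) on one line, values as JSON. drive_tool: Moves the arm, as the interface text tells. Its arguments: {"type":"object","properties":{"moves":{"type":"array","items":{"type":"number"}},"hand":{"type":"number"},"grip_force":{"type":"number"}},"required":["moves"]}

```bash
mkdir -p pics; ls; python3 - <<'E'
from bench import sensors, snapshot, r
import cv2,numpy as np
s=sensors.sense();print(s)
for n in("top","side"):
    d=snapshot(n);cv2.imwrite(f"pics/{n}0.png",d["image"][...,::-1]);np.savez(f"{n}0.npz",**d)
    print(n,d["camera_matrix"],d["eye"],d["orientation"])
E
```

```text
pics
{'time': 0.0, 'joint_pos': array([ 7.00498575e+01,  7.51478593e+00,  8.53308840e+01, -4.30248430e-05,
        8.72607522e+01, -4.89343483e+00]), 'qd': array([-0.04627255,  0.01265101, -0.01108453,  0.00748735, -0.00474018,
       -0.03437999]), 'joint_efforts': array([ 1.61631109e-03, -5.69413733e+01, -5.00542796e+01, -1.85996805e-04,
        1.50550558e-02,  2.76347419e-05]), 'tool_pos': array([155.65704243, 578.88168694, 230.23240523]), 'tcp_rot': array([ -94.87029958,   89.89357783, -109.92700516]), 'ft_force': array([-1.05875918, -0.9821595 ,  0.85553389]), 'wrist_torque': array([-0.01653457, -0.07293575, -0.04586765]), 'finger_gap': 85.56882660370313}
top [[455.90107181   0.         327.0678992 ]
 [  0.         455.90107181 236.67333538]
 [  0.           0.           1.        ]] [ 399.27845631  -30.96140693 1119.08575567] [-170.24235191    1.50305908  -88.55364593]
side [[597.45811464   0.         317.51623732]
 [  0.         597.45811464 254.77348329]
 [  0.           0.           1.        ]] [  16.70148172 -887.84757128  930.41037754] [-128.28559019   -0.3853331   -33.09980297]
```

View pics/top0.png

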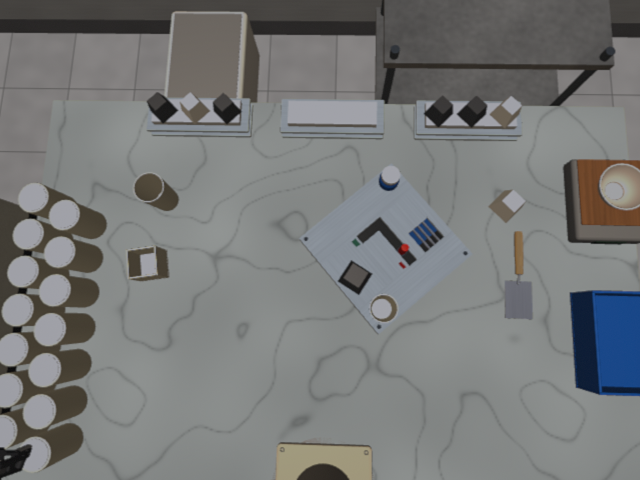

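View pics/side0.png

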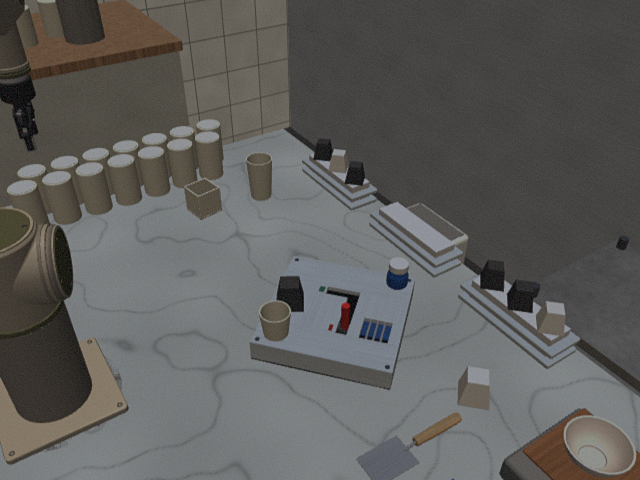

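The top view shows the red pin at about (405,248), the red mark at (402,265), the slot corner at about (379,223), and the green mark at (355,242). The ash cheese is at (355,277) and the short mould at (383,308). Next I'll measure these.

```bash
cat > h.py <<'E'
import numpy as np,cv2
from scipy.spatial.transform import Rotation as R
def ray(d,u,v):
    K=d["camera_matrix"];c=np.linalg.inv(K)@[u,v,1.]
    return R.from_euler("xyz",d["orientation"],degrees=True).as_matrix()@c
def onz(d,u,v,z):
    w=ray(d,u,v);e=d["eye"];return e+w*(z-e[2])/w[2]
def proj(d,P):
    M=R.from_euler("xyz",d["orientation"],degrees=True).as_matrix()
    c=M.T@(np.asarray(P)-d["eye"]);p=d["camera_matrix"]@c;return p[:2]/p[2]
E
python3 - <<'E'
from h import *
d0=np.load("top0.npz");d1=np.load("side0.npz")
for n,d,box in(("top",d0,(290,150,480,345)),("side",d1,(240,240,430,390))):
    im=d["image"];hsv=cv2.cvtColor(im,cv2.COLOR_RGB2HSV)
    x0,y0,x1,y1=box
    h,s,v=[hsv[...,i].astype(int) for i in range(3)]
    roi=np.zeros(h.shape,bool);roi[y0:y1,x0:x1]=1
    masks={"red":((h<8)|(h>172))&(s>130)&(v>60),"green":(h>45)&(h<90)&(s>70)&(v>30),"dark":(v<55)&(s<90)}
    for k,m in masks.items():
        N,L,st,ce=cv2.connectedComponentsWithStats((m&roi).astype(np.uint8))
        for i in range(1,N):
            if st[i,4]>=6:
                print(n,k,st[i],ce[i].round(1), onz(d,*ce[i],95 if k=="red" and st[i,4]>35 else 50).round(1),"depthz",(d["eye"]+ray(d,*ce[i])*d["z_map"][int(ce[i][1]),int(ce[i][0])]).round(1))
    c=im[y0:y1,x0:x1];cv2.imwrite(f"pics/{n}c.png",cv2.resize(c,None,fx=3.0,fy=3.0,interpolation=cv2.INTER_CUBIC)[...,::-1])
E
```

```text
top red [398 244  11  11  78] [403.1 248.7] [ 550.7 -172.1   95. ] depthz [ 550.5 -172.    96. ]
top red [400 263   5   5  13] [402. 265.] [ 518.7 -175.7   50. ] depthz [ 518.2 -175.2   54. ]
top green [353 240   6   6  22] [355.5 242.5] [569.8 -66.1  50. ] depthz [569.3 -66.   53. ]
top dark [358 218  44  32 444] [380.2 233.1] [ 593.7 -124.2   50. ] depthz [ 592.9 -123.8   54.7]
top dark [435 231   8   8  28] [438.5 234.5] [ 593.1 -261.9   50. ] depthz [ 601.7 -272.1    2.7]
top dark [431 235   6   8  25] [433.4 238.5] [ 583.3 -249.8   50. ] depthz [ 591.1 -259.1    4.5]
top dark [426 239   7   8  27] [428.9 242.7] [ 573.1 -239.    50. ] depthz [ 581.  -248.5    0.8]
top dark [420 243   8   8  32] [423.7 246.9] [ 562.7 -226.7   50. ] depthz [ 570.  -235.4    2.5]
top dark [402 252  14  13  92] [408.4 257.5] [ 536.7 -190.8   50. ] depthz [ 542.  -197.     8.9]
top dark [339 261  32  33 230] [353.1 280.7] [479.2 -61.8  50. ] depthz [474.9 -60.2 107.9]
side red [341 303   9  27 195] [344.9 315.6] [ 538.3 -198.3   95. ] depthz [ 553.1 -178.7   71.2]
side red [329 325   4   5  13] [330.2
[... 537 characters left out ...]
  32.3]
side dark [359 335   6   3   9] [361.4 336.4] [ 559.8 -228.7   50. ] depthz [ 587.1 -195.7    5.8]
side dark [367 337   5   3  10] [369.1 338.1] [ 570.1 -240.8   50. ] depthz [ 597.1 -209.3    7. ]
side dark [375 339   4   2   6] [376.2 339.7] [ 579.5 -252.    50. ] depthz [ 606.8 -221.2    7.3]
side dark [281 364   6   3   8] [283.6 364.9] [ 388.7 -208.4   50. ] depthz [ 407.1 -174.9    6.6]
side dark [288 366  37   9  46] [305.6 369.9] [ 417.7 -241.9   50. ] depthz [ 438.9 -207.7    3.4]
side dark [386 366   3   3   8] [387.1 366.9] [ 553.5 -320.4   50. ] depthz [ 553.3 -320.6   50.3]
side dark [326 374   8   3  10] [329.3 375.2] [ 448.5 -277.3   50. ] depthz [ 471.5 -244.7    3. ]
```

View pics/topc.png

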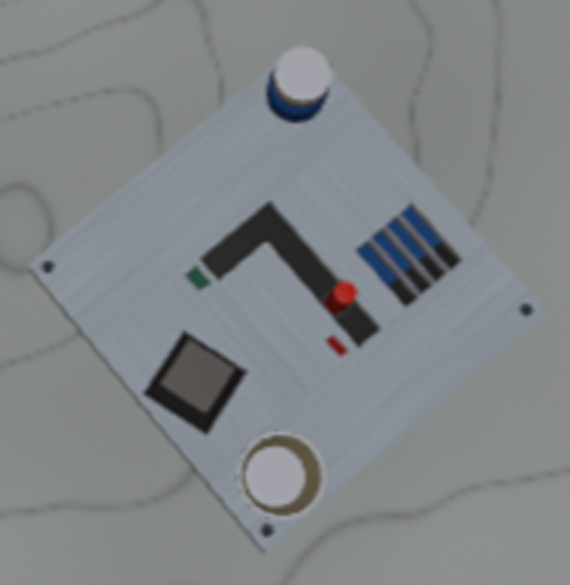

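View pics/sidec.png

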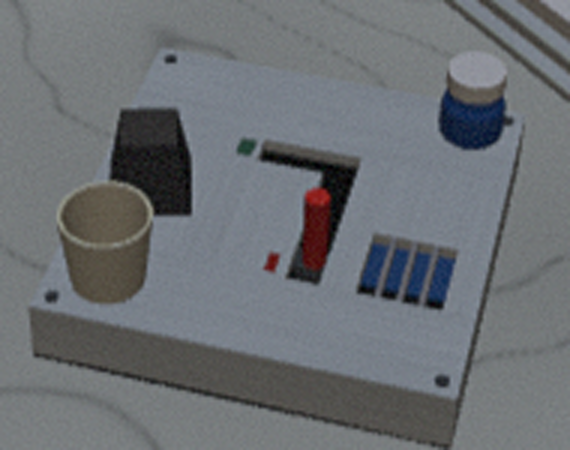

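The crops show three plate bolts. In the top image they are at about (306,239), (379,327) and (465,253). They and the slot give the box frame.

```bash
python3 - <<'E'
from h import *
d0=np.load("top0.npz");d1=np.load("side0.npz")
def ref(d,u,v,r=4):
    g=cv2.cvtColor(d["image"],cv2.COLOR_RGB2GRAY).astype(float)
    u,v=int(round(u)),int(round(v));p=g[v-r:v+r+1,u-r:u+r+1];w=np.clip(np.median(p)-25-p,0,None)
    yy,xx=np.mgrid[v-r:v+r+1,u-r:u+r+1];return (w*xx).sum()/w.sum(),(w*yy).sum()/w.sum()
T=[ref(d0,306,238.7),ref(d0,379,326.7),ref(d0,465.3,253.3)]
S=[ref(d1,240+170/3,240+58/3),ref(d1,240+51/3,240+297/3),ref(d1,240+442/3,240+380/3)]
for n,d,B in(("top",d0,T),("side",d1,S)):
    P=np.array([onz(d,*p,50) for p in B]);print(n,np.round(B,1).tolist(),P.round(1).tolist())
    a,b,c=P; print("sides",np.linalg.norm(a-b),np.linalg.norm(b-c))
    ctr=(a+c)/2
    # a: (-x? ) box x dir ~ a-b rotated..; box y = direction c->b
    y=(b-c)[:2]; x=(a-b)[:2]
    yx=np.degrees(np.arctan2(y[1],y[0]))-90; xx=np.degrees(np.arctan2(x[1],x[0]))
    th=np.radians((yx+xx)/2); print("yaw est",yx,xx)
    Rm=np.array([[np.cos(th),-np.sin(th)],[np.sin(th),np.cos(th)]])
    org=ctr[:2]-Rm@[5,5]; print("org",org)
    for nm,uv,z in(("redmark",(402,265) if n=="top" else (330.2,326.9),50),("green",(355.5,242.5) if n=="top" else(321.9,288.4),50),("pintop",(290+345/3,150+292/3) if n=="top" else (240+317/3,240+197/3),95)):
        w=onz(d,*uv,z);print(nm,w.round(1),"box",(Rm.T@(w[:2]-org)).round(1))
    for nm,p in(("corner",(55,-20)),("end",(55,30)),("red",(-55,-20))):print(nm,(org+Rm@p).round(1))
E
```

```text
top [[305.4, 238.5], [378.5, 326.4], [464.9, 252.8]] [[576.8, 53.1, 50.0], [375.9, -121.7, 50.0], [550.8, -322.9, 50.0]]
sides 266.28262584384566 266.59651771489024
yaw est 40.99463905573768 41.02402973544707
org [ 563.34503038 -141.93954446]
redmark [ 518.7 -175.7   50. ] box [-55.9   3.8]
green [569.8 -66.1  50. ] box [54.7 53. ]
pintop [ 553.9 -176.5   95. ] box [-29.8 -19.9]
corner [ 618.  -120.9]
end [585.2 -83.2]
red [ 535.  -193.1]
side [[296.5, 259.4], [256.7, 338.6], [386.9, 366.6]] [[579.5, 55.4, 50.0], [378.3, -119.2, 50.0], [553.6, -319.7, 50.0]]
sides 266.4329143253071 266.36871741358067
yaw est 41.154875560324626 40.941679502741316
org [ 566.0643893  -139.21695823]
redmark [ 521.7 -172.    50. ] box [-55.    4.4]
green [573.2 -62.9  50. ] box [55.5 52.9]
pintop [ 556.3 -175.4   95. ] box [-31.2 -20.9]
corner [ 620.7 -118.2]
end [587.8 -80.5]
red [ 537.7 -190.4]
```

```bash
cat >> h.py <<'E'
TH=np.radians(41.03);RB=np.array([[np.cos(TH),-np.sin(TH)],[np.sin(TH),np.cos(TH)]]);ORG=np.array([564.7,-140.6])
def plan(box_xy,z,s):
    """shift in tool axes (cm) to box xy, height z; print tool axes in box frame"""
    M=R.from_euler("xyz",s["tcp_rot"],degrees=True).as_matrix()
    w=np.r_[ORG+RB@np.asarray(box_xy,float),z]
    return M.T@(w-s["tool_pos"])/10
def show(s):
    M=R.from_euler("xyz",s["tcp_rot"],degrees=True).as_matrix()
    print("t",round(s["time"],2),"box",(RB.T@(s["tool_pos"][:2]-ORG)).round(1),"z",s["tool_pos"][2].round(1),"toolx",M[:,0].round(3))
    for i,n in((1,"y"),(2,"z")):
        v=RB.T@M[:2,i];print("tool",n,"in box dir deg",np.degrees(np.arctan2(v[1],v[0])).round(1))
    f=s["ft_force"];print("F box",(RB.T@f[:2]).round(1),f[2].round(1),"j",s["joint_pos"].round(1),"gap",s["finger_gap"].round(1))
E
python3 - <<'E'
from h import *
from bench import sensors
s=sensors.sense();show(s)
print(plan((-70,-20),200,s),plan((-70,-20),62,s))
d=np.load("top0.npz")
for n,uv,z in(("jar",(390.5,174.5),110),("mould",(383,307.5),110),("ash",(290+197/3,150+377/3),108)):
    w=onz(d,*uv,z);print(n,w.round(),(RB.T@(w[:2]-ORG)).round())
E
```

```text
t 0.1 box [163.8 811.3] z 230.3 toolx [-0.001 -0.002 -1.   ]
tool y in box dir deg 33.9
tool z in box dir deg -56.1Traceback (most recent call last):
  File "<stdin>", line 3, in <module>
  File "h.py", line 22, in show
    f=s["ft_force"];print("F box",(RB.T@f[:2]).round(1),f[2].round(1),"j",s["joint_pos"].round(1),"gap",s["finger_gap"].round(1))
                                                                                                        ^^^^^^^^^^^^^^^^^^^^^
AttributeError: 'float' object has no attribute 'round'
```

```bash
sed -i 's/s\["finger_gap"\].round(1)/round(float(s["finger_gap"]),1)/' h.py
python3 - <<'E'
from h import *
from bench import sensors
s=sensors.sense();show(s)
print(plan((-75,-20),200,s))
d=np.load("top0.npz")
for n,uv,z in(("jar",(390.5,174.5),110),("mould",(383,307.5),110),("ash",(290+197/3,150+377/3),108)):
    w=onz(d,*uv,z);print(n,w.round(),(RB.T@(w[:2]-ORG)).round())
E
```

```text
t 0.1 box [163.8 811.3] z 230.3 toolx [-0.001 -0.002 -1.   ]
tool y in box dir deg 33.9
tool z in box dir deg -56.1
F box [-0.5  0.4] -0.5 j [70.   7.5 85.3 -0.  87.3 -4.9] gap 85.5
[  3.13687348 -66.19333241  55.66461309]
jar [ 720. -142.  110.] [ 116. -103.]
mould [ 418. -126.  110.] [-101.  107.]
ash [486. -66. 108.] [-10. 108.]
```

Request:
drive_tool(moves=[0, -2.6, 2.2, 0, 0, 0, 0, -2.6, 2.2, 0, 0, 0, 0, -2.6, 2.2, 0, 0, 0, 0, -2.6, 2.2, 0, 0, 0, 0, -2.6, 2.2, 0, 0, 0, 0, -2.6, 2.2, 0, 0, 0, 0, -2.6, 2.2, 0, 0, 0, 0, -2.6, 2.2, 0, 0, 0, 0, -2.6, 2.2, 0, 0, 0, 0, -2.6, 2.2, 0, 0, 0, 0, -2.6, 2.2, 0, 0, 0, 0, -2.6, 2.2, 0, 0, 0, 0, -2.6, 2.2, 0, 0, 0, 0, -2.6, 2.2, 0, 0, 0, 0, -2.6, 2.2, 0, 0, 0, 0, -2.6, 2.2, 0, 0, 0, 0, -2.6, 2.2, 0, 0, 0, 0, -2.6, 2.2, 0, 0, 0, 0, -2.6, 2.2, 0, 0, 0, 0, -2.6, 2.2, 0, 0, 0], hand=0, grip_force=30)

```text
time: 1.77
tool_pos: [445.8, -38.8, 231.0]
tcp_rot: [160.3, 90.0, 145.3]
ft_force: [0.7, 0.2, 0.3]
finger_gap: 0.2
```

Request:
drive_tool(moves=[0, 0, 0, 7, 0, 0, 0, 0, 0, 7, 0, 0, 0, 0, 0, 7, 0, 0, 0, 0, 0, 7, 0, 0, 0, 0, 0, 7, 0, 0, 0, 0, 0, 7, 0, 0, 0, 0, 0, 7, 0, 0, 0, 0, 0, 7, 0, 0, 0, 0, 0, 7, 0, 0, 0, 0, 0, 7, 0, 0, 0, 0, 0, 7, 0, 0, 0, 0, 0, 7, 0, 0, 0, 0, 0, 7, 0, 0, 0, 0, 0, 7, 0, 0, 0, 0, 0, 7, 0, 0, 0, 0, 0, 7, 0, 0, 0, 0, 0, 7, 0, 0, 0, 0, 0, 5, 0, 0, 0, 0, 0, 0, 0, 0])

```text
time: 3.35
tool_pos: [445.4, -37.0, 230.9]
tcp_rot: [-51.3, 90.0, 169.4]
ft_force: [0.1, -1.3, -0.5]
finger_gap: 0.1
```

```bash
python3 - <<'E'
from h import *
from bench import sensors
s=sensors.sense();show(s)
print(plan((-75,-20),150,s))
E
```

```text
t 3.35 box [-22.  156.5] z 230.9 toolx [-0.001  0.    -1.   ]
tool y in box dir deg -90.3
tool z in box dir deg 179.7
F box [-0.8 -1. ] -0.5 j [-11.3 -16.9 108.4  -0.   88.6  38. ] gap 0.1
[ 8.0814463  17.6840076   5.19515162]
```

Request:
drive_tool(moves=[1, 3.0, 0.9, 0, 0, 0, 1, 3.0, 0.9, 0, 0, 0, 1, 3.0, 0.9, 0, 0, 0, 1, 3.0, 0.9, 0, 0, 0, 1, 3.0, 0.9, 0, 0, 0, 1, 2.7, 0.7, 0, 0, 0, 2, 0, 0, 0, 0, 0, 0, 0, 0, 0, 0, 0, 0, 0, 0, 0, 0, 0])

```text
time: 4.1
tool_pos: [520.9, -204.2, 149.6]
tcp_rot: [-70.3, 89.7, 150.8]
ft_force: [-0.6, 0.1, -0.5]
finger_gap: 0.0
```

```bash
python3 - <<'E'
from h import *
from bench import sensors,snapshot
s=sensors.sense();show(s)
print(plan((-75,-20),63,s))
for n in("wrist","side"):
    d=snapshot(n);im=d["image"]
    if n=="side": im=cv2.resize(im[220:400,220:440],None,fx=3,fy=3)
    cv2.imwrite(f"pics/{n}1.png",im[...,::-1])
E
```

```text
t 4.1 box [-74.7 -19.2] z 149.6 toolx [-0.004  0.002 -1.   ]
tool y in box dir deg -90.0
tool z in box dir deg -180.0
F box [-0.4  0.4] -0.5 j [-26.7   4.5  97.1   0.   78.6  22.3] gap 0.0
[8.65663724 0.11346285 0.01281011]
```

View pics/wrist1.png

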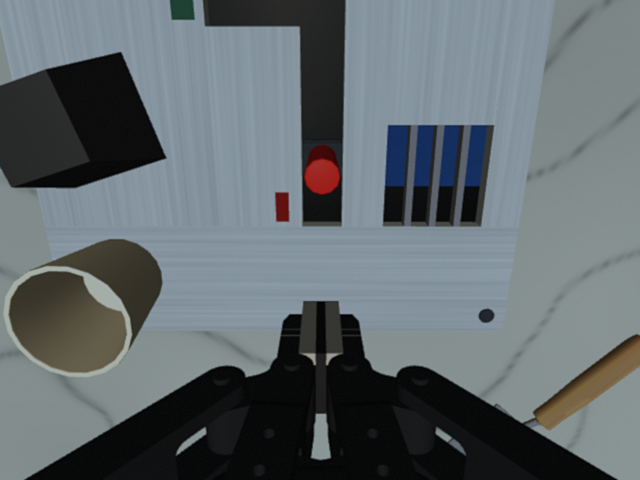

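View pics/side1.png

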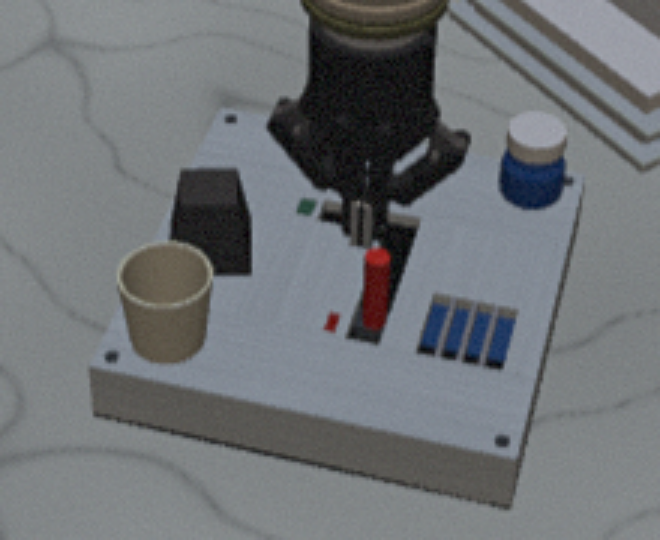

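The wrist view shows the pin top at (322,176), straight ahead of the closed fingertips at (321,320). There's nothing between them, so I'll go down behind the pin.

Request:
drive_tool(moves=[2.5, 0, 0, 0, 0, 0, 2.5, 0.1, 0, 0, 0, 0, 2, 0, 0, 0, 0, 0, 1, 0, 0, 0, 0, 0, 0.6, 0, 0, 0, 0, 0, 0, 0, 0, 0, 0, 0, 0, 0, 0, 0, 0, 0])

```text
time: 4.78
tool_pos: [523.8, -205.7, 66.7]
tcp_rot: [112.5, 89.9, -26.5]
ft_force: [0.5, -0.5, 0.8]
finger_gap: -0.4
```

Request:
drive_tool(moves=[0, 0, -0.5, 0, 0, 0, 0, 0, -0.5, 0, 0, 0, 0, 0, -0.5, 0, 0, 0, 0, 0, -0.5, 0, 0, 0, 0, 0, -0.5, 0, 0, 0, 0, 0, -0.5, 0, 0, 0, 0, 0, -0.5, 0, 0, 0, 0, 0, -0.5, 0, 0, 0, 0, 0, -0.5, 0, 0, 0, 0, 0, -0.5, 0, 0, 0])

```text
time: 5.62
tool_pos: [561.1, -172.6, 65.3]
tcp_rot: [-6.0, 90.0, -145.1]
ft_force: [-1.9, -2.0, 1.6]
finger_gap: 0.1
```

```bash
cat > look.py <<'E'
import sys
from h import *
from bench import sensors,snapshot
s=sensors.sense();show(s)
for n in sys.argv[2:]:
    d=snapshot(n);im=d["image"]
    if n=="side": im=cv2.resize(im[220:400,220:440],None,fx=3,fy=3)
    if n=="top": im=cv2.resize(im[150:340,300:480],None,fx=3,fy=3)
    cv2.imwrite(f"pics/{n}{sys.argv[1]}.png",im[...,::-1])
E
python3 look.py 2 wrist
```

```text
t 5.62 box [-23.7 -21.8] z 65.3 toolx [-0. -0. -1.]
tool y in box dir deg -90.1
tool z in box dir deg 179.9
F box [-2.7 -0.3] 1.6 j [-22.1  13.4  96.5  -0.   70.   27. ] gap 0.1
```

View pics/wrist2.png

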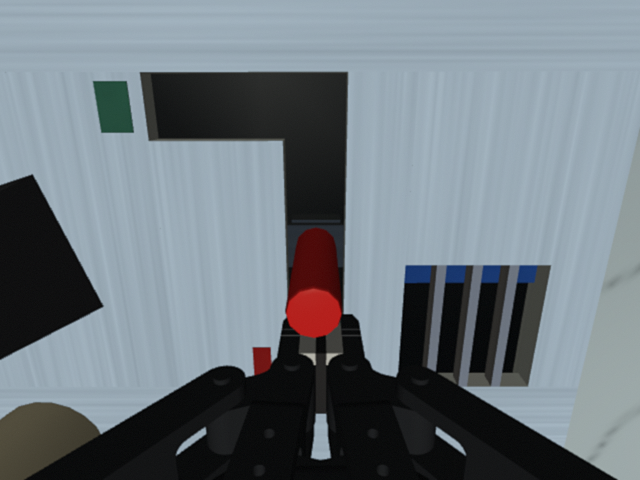

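The pin is moving with the fingertips at about 2.7 N. In the wrist view the pin top is at (314,313) and centred in the slot.

Request:
drive_tool(moves=[0, 0, -0.5, 0, 0, 0, 0, -0.1, -0.5, 0, 0, 0, 0, 0, -0.5, 0, 0, 0, 0, 0, -0.5, 0, 0, 0, 0, 0, -0.5, 0, 0, 0, 0, 0, -0.5, 0, 0, 0, 0, 0, -0.5, 0, 0, 0, 0, 0, -0.5, 0, 0, 0, 0, 0, -0.5, 0, 0, 0, 0, 0, -0.5, 0, 0, 0, 0, 0, 0, 0, 0, 0])

```text
time: 6.58
tool_pos: [598.6, -138.3, 65.3]
tcp_rot: [-163.3, 90.0, 57.7]
ft_force: [0.7, 0.6, 0.9]
finger_gap: -0.2
```

Request:
drive_tool(moves=[0, 0, -0.3, 0, 0, 0, 0, 0, -0.2, 0, 0, 0, 0, 0, 0, 0, 0, 0, 0, 0, 0, 0, 0, 0])

```text
time: 6.92
tool_pos: [601.8, -135.8, 65.3]
tcp_rot: [-149.8, 90.0, 71.1]
ft_force: [-0.1, -1.1, -0.7]
finger_gap: -0.1
```

```bash
python3 look.py 3 wrist
```

```text
t 6.92 box [ 31.1 -20.7] z 65.3 toolx [ 0.  0. -1.]
tool y in box dir deg -90.1
tool z in box dir deg 179.9
F box [-0.8 -0.7] -0.7 j [-17.5  17.7  91.5   0.   70.9  31.6] gap -0.1
```

View pics/wrist3.png

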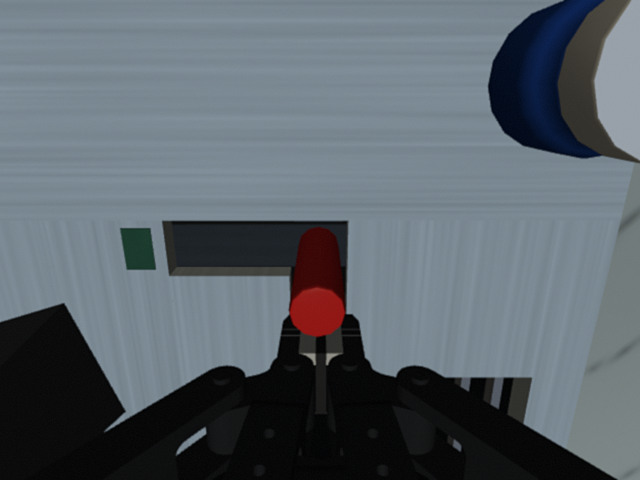

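In the wrist view the pin is almost at the corner, with its foot near (318,235). I'll creep forward until it meets the stop.

Request:
drive_tool(moves=[0, 0, -0.2, 0, 0, 0, 0, 0, -0.2, 0, 0, 0])

```text
time: 7.13
tool_pos: [604.5, -133.6, 65.3]
tcp_rot: [-15.6, 90.0, -154.7]
ft_force: [-2.5, -0.9, 0.8]
finger_gap: 0.2
```

Request:
drive_tool(moves=[0, 0, -0.1, 0, 0, 0, 0, 0, -0.1, 0, 0, 0])

```text
time: 7.3
tool_pos: [606.2, -132.0, 65.3]
tcp_rot: [-30.1, 90.0, -169.1]
ft_force: [-1.2, -0.4, 1.1]
finger_gap: 0.1
```

Request:
drive_tool(moves=[0, 0, -0.1, 0, 0, 0, 0, 0, -0.1, 0, 0, 0])

```text
time: 7.47
tool_pos: [607.8, -130.7, 65.3]
tcp_rot: [-14.8, 90.0, -153.9]
ft_force: [-1.3, -1.1, 1.0]
finger_gap: -0.2
```

```bash
python3 look.py 4 wrist
```

```text
t 7.47 box [ 39.  -20.8] z 65.3 toolx [-0. -0. -1.]
tool y in box dir deg -90.1
tool z in box dir deg 179.9
F box [-1.7  0. ] 1.0 j [-16.9  18.4  90.6  -0.   71.   32.2] gap -0.2
```

View pics/wrist4.png

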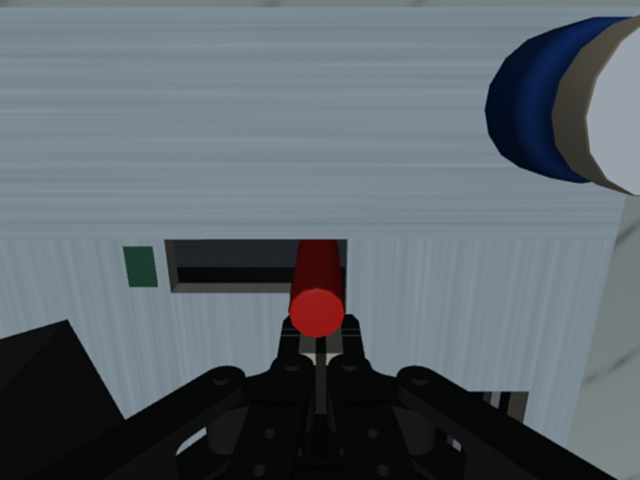

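Request:
drive_tool(moves=[0, 0, -0.1, 0, 0, 0, 0, 0, 0, 0, 0, 0])

```text
time: 7.68
tool_pos: [608.0, -130.6, 65.3]
tcp_rot: [-9.7, 89.9, -148.8]
ft_force: [-5.6, -2.9, 3.1]
finger_gap: 0.2
```

Request:
drive_tool(moves=[0, 0, -0.1, 0, 0, 0, 0, 0, 0, 0, 0, 0])

```text
time: 7.85
tool_pos: [608.1, -130.4, 65.3]
tcp_rot: [-12.8, 89.8, -151.9]
ft_force: [-9.1, -5.0, 5.6]
finger_gap: 0.3
```

```bash
python3 look.py 5 side
```

```text
t 7.85 box [ 39.4 -20.8] z 65.3 toolx [-0.002 -0.001 -1.   ]
tool y in box dir deg -90.1
tool z in box dir deg 179.9
F box [-10.1   2.2] 5.6 j [-16.8  18.5  90.4  -0.1  71.2  32.4] gap 0.3
```

View pics/side5.png

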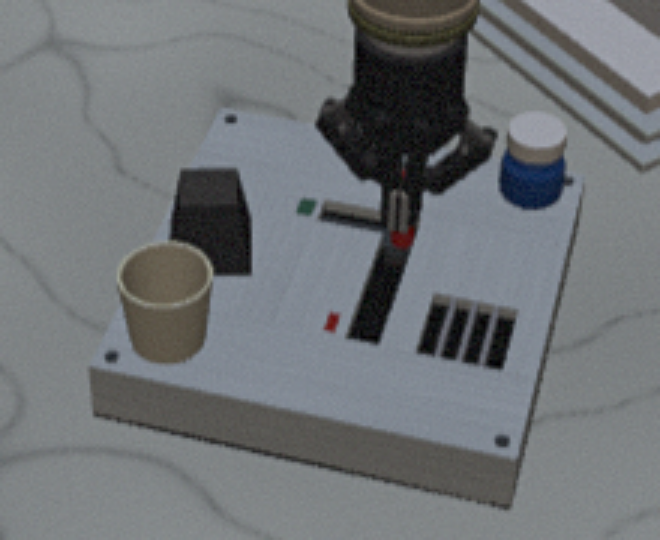

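The pin is hard against the stop: about 10 N, TCP at box x 39, contact offset about 18.6 mm, and the gate window is open. I'll back off, rise and turn 90°.

Request:
drive_tool(moves=[0, 0, 1, 0, 0, 0, 0, 0, 2, 0, 0, 0, -2, 0, 0, 0, 0, 0, -3, 0, 0, 0, 0, 0, -3.5, 0, 0, 0, 0, 0, 0, 0, 0, -7, 0, 0, 0, 0, 0, -7, 0, 0, 0, 0, 0, -7, 0, 0, 0, 0, 0, -7, 0, 0, 0, 0, 0, -7, 0, 0, 0, 0, 0, -7, 0, 0, 0, 0, 0, -7, 0, 0, 0, 0, 0, -7, 0, 0, 0, 0, 0, -7, 0, 0, 0, 0, 0, -7, 0, 0, 0, 0, 0, -7, 0, 0, 0, 0, 0, -7, 0, 0, 0, 0, 0, -6, 0, 0, 0, 0, 0, 0, 0, 0])

```text
time: 9.48
tool_pos: [586.6, -149.1, 150.3]
tcp_rot: [76.5, 90.0, 27.7]
ft_force: [-0.8, -0.5, -0.4]
finger_gap: 0.6
```

```bash
cat >> look.py <<'E'
print(plan((57,-60),150,s))
E
python3 look.py 6 side top
```

```text
t 9.48 box [ 11.  -20.8] z 150.3 toolx [ 0.001  0.    -1.   ]
tool y in box dir deg 0.2
tool z in box dir deg -89.8
F box [-1.   0.2] -0.4 j [-19.1  11.1  89.8   0.   79.1 -60.4] gap 0.6
[0.03252099 4.58990256 3.94013205]
```

View pics/side6.png

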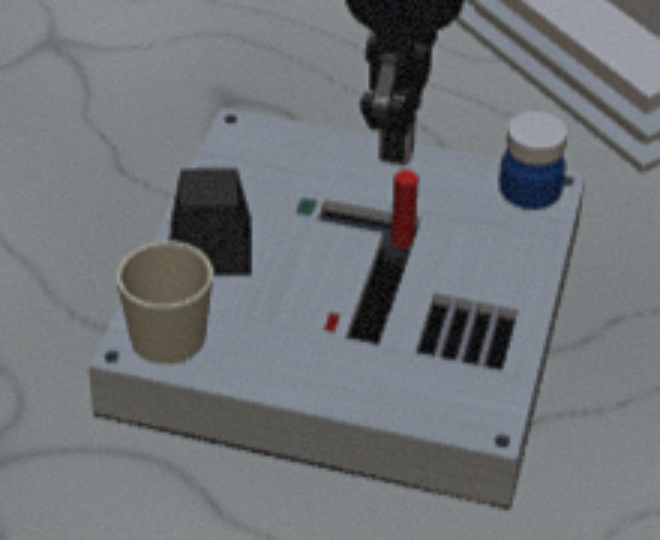

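The pin top is at crop (405,178), standing at the corner, and nothing else has moved. Next I'll move behind it on the −y side.

Request:
drive_tool(moves=[0, 1.2, 1.8, 0, 0, 0, 0, 1.7, 1.8, 0, 0, 0, 0, 1.7, 0.3, 0, 0, 0, 2, 0, 0, 0, 0, 0, 0, 0, 0, 0, 0, 0, 0, 0, 0, 0, 0, 0])

```text
time: 10.08
tool_pos: [645.5, -148.0, 128.4]
tcp_rot: [-148.0, 89.8, 162.9]
ft_force: [-0.9, -0.1, 0.8]
finger_gap: -0.1
```

```bash
python3 look.py 7 wrist side; python3 - <<'E'
from h import *
d=np.load("side0.npz")
w=onz(d,220+405/3,220+178/3,95);print(w,RB.T@(w[:2]-ORG))
E
```

```text
t 10.08 box [ 56.1 -58.6] z 128.4 toolx [-0.004  0.001 -1.   ]
tool y in box dir deg -0.2
tool z in box dir deg -90.2
F box [-0.7  0.5] 0.8 j [-17.3  20.8  80.6  -0.   78.8 -58.2] gap -0.1
[-2.15631773  0.08939022  0.13233462]
[ 620.70367874 -118.93083683   95.        ] [ 56.47208026 -20.41736556]
```

View pics/wrist7.png

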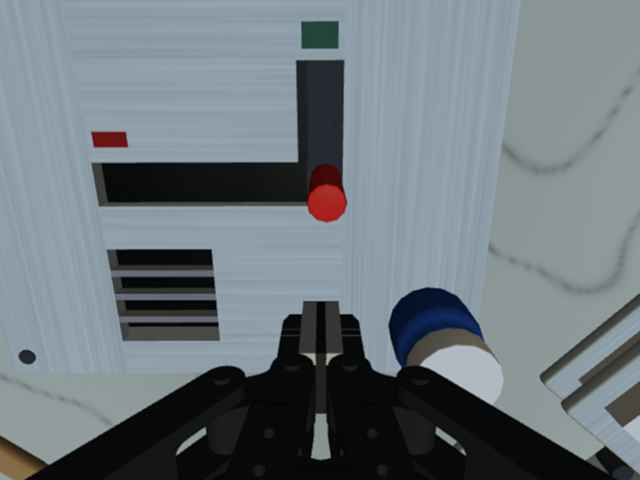

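View pics/side7.png

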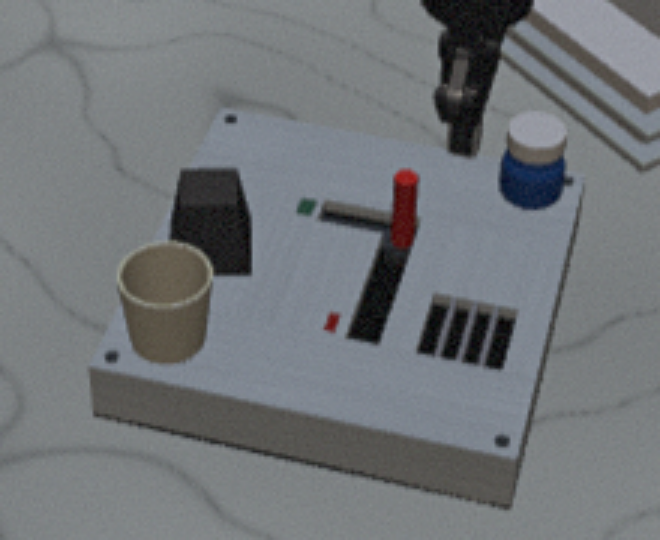

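The jar at (450,350) is just beside the gripper linkage. I'll shift 7 mm toward the pin before going down, which gives more clearance.

Request:
drive_tool(moves=[0, 0.15, -0.7, 0, 0, 0, 2, 0, 0, 0, 0, 0, 2, 0, 0, 0, 0, 0, 1.5, 0, 0, 0, 0, 0, 0.7, 0, 0, 0, 0, 0, 0, 0, 0, 0, 0, 0, 0, 0, 0, 0, 0, 0])

```text
time: 10.77
tool_pos: [643.3, -142.1, 68.6]
tcp_rot: [-149.5, 90.0, 161.4]
ft_force: [0.3, -0.4, 0.6]
finger_gap: 0.2
```

Request:
drive_tool(moves=[0, 0, -0.4, 0, 0, 0, 0, 0, -0.4, 0, 0, 0, 0, 0, -0.4, 0, 0, 0, 0, 0, -0.4, 0, 0, 0, 0, 0, -0.4, 0, 0, 0, 0, 0, 0, 0, 0, 0])

```text
time: 11.27
tool_pos: [630.4, -126.6, 69.0]
tcp_rot: [32.8, 89.9, -16.3]
ft_force: [0.7, -0.7, 1.1]
finger_gap: -0.2
```

```bash
python3 look.py 8 wrist
```

```text
t 11.27 box [ 58.8 -32.6] z 69.0 toolx [ 0.001 -0.    -1.   ]
tool y in box dir deg -0.1
tool z in box dir deg -90.1
F box [ 0.1 -1. ] 1.1 j [-15.9  21.1  86.8  -0.   72.  -56.9] gap -0.2
[-8.09600304 -0.16747004  2.75167661]
```

View pics/wrist8.png

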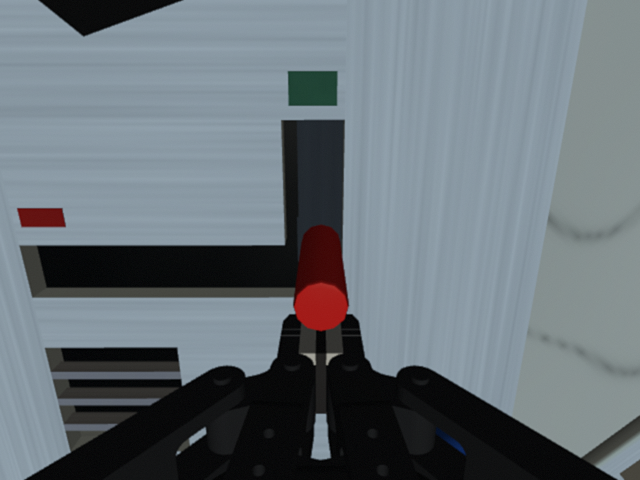

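The pin is entering the short leg, with its top at (320,306). I'll push on.

Request:
drive_tool(moves=[0, 0, -0.4, 0, 0, 0, 0, 0, -0.4, 0, 0, 0, 0, 0, -0.4, 0, 0, 0, 0, 0, -0.4, 0, 0, 0, 0, 0, -0.4, 0, 0, 0, 0, 0, -0.4, 0, 0, 0, 0, 0, -0.4, 0, 0, 0, 0, 0, -0.4, 0, 0, 0, 0, 0, -0.4, 0, 0, 0, 0, 0, 0, 0, 0, 0])

```text
time: 12.15
tool_pos: [606.0, -99.1, 68.0]
tcp_rot: [-157.9, 89.9, 153.1]
ft_force: [1.0, -0.9, 1.5]
finger_gap: 0.3
```

Request:
drive_tool(moves=[0, 0, -0.2, 0, 0, 0, 0, 0, -0.2, 0, 0, 0, 0, 0, -0.2, 0, 0, 0, 0, 0, 0, 0, 0, 0])

```text
time: 12.48
tool_pos: [602.4, -95.0, 68.1]
tcp_rot: [-152.9, 90.0, 158.1]
ft_force: [1.5, -0.4, 1.0]
finger_gap: -0.1
```

Request:
drive_tool(moves=[0, 0, -0.1, 0, 0, 0, 0, 0, 0, 0, 0, 0])

```text
time: 12.65
tool_pos: [601.9, -94.5, 68.1]
tcp_rot: [-143.6, 90.0, 167.3]
ft_force: [0.9, -1.2, -0.4]
finger_gap: -0.0
```

```bash
python3 look.py 9 wrist
```

```text
t 12.65 box [58.4 10.4] z 68.1 toolx [-0.  0. -1.]
tool y in box dir deg -0.1
tool z in box dir deg -90.1
F box [-0.1 -1.5] -0.4 j [-13.7  16.4  92.6  -0.   70.9 -54.7] gap -0.0
[-8.19427996 -0.1266333   7.03366098]
```

View pics/wrist9.png

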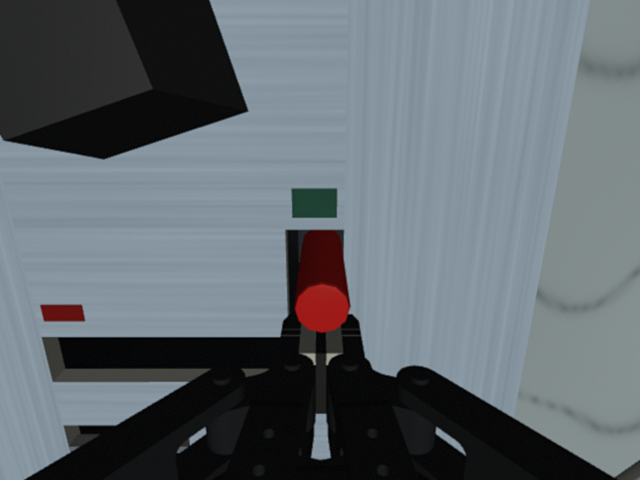

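The pin is a few millimetres from the end of the slot. I'll creep until it meets the stop.

Request:
drive_tool(moves=[0, 0, -0.2, 0, 0, 0, 0, 0, 0, 0, 0, 0])

```text
time: 12.87
tool_pos: [600.6, -92.9, 68.1]
tcp_rot: [-150.7, 90.0, 160.2]
ft_force: [1.5, -1.0, -0.6]
finger_gap: -0.0
```

Request:
drive_tool(moves=[0, 0, -0.1, 0, 0, 0, 0, 0, 0, 0, 0, 0])

```text
time: 13.03
tool_pos: [599.9, -92.2, 68.1]
tcp_rot: [-139.1, 90.0, 171.8]
ft_force: [1.5, -1.2, -1.0]
finger_gap: -0.3
```

Request:
drive_tool(moves=[0, 0, -0.1, 0, 0, 0, 0, 0, 0, 0, 0, 0])

```text
time: 13.2
tool_pos: [599.7, -91.9, 68.3]
tcp_rot: [2.0, 89.9, -47.1]
ft_force: [3.5, -3.4, -3.3]
finger_gap: 0.0
```

Request:
drive_tool(moves=[0, 0, -0.1, 0, 0, 0, 0, 0, 0, 0, 0, 0])

```text
time: 13.37
tool_pos: [599.5, -91.8, 68.3]
tcp_rot: [6.3, 89.9, -42.8]
ft_force: [6.0, -6.3, -6.0]
finger_gap: 0.0
```

It's at the stop (about 9 N, no more travel). I'll back off and rise clear.

Request:
drive_tool(moves=[0, 0, 0.5, 0, 0, 0, 0, 0, 1, 0, 0, 0, 0, 0, 1, 0, 0, 0, -2, 0, 0, 0, 0, 0, -3, 0, 0, 0, 0, 0, -3, 0, 0, 0, 0, 0, -3, 0, 4, 0, 0, 0, -2, 0, 4, 0, 0, 0, 0, 0, 4, 0, 0, 0, 0, 0, 0, 0, 0, 0, 0, 0, 0, 0, 0, 0, 0, 0, 0, 0, 0, 0])

```text
time: 14.37
tool_pos: [687.4, -193.5, 190.6]
tcp_rot: [-161.7, 89.9, 149.2]
ft_force: [-0.4, -0.1, 0.4]
finger_gap: 0.2
```

```bash
python3 look.py 10 side top wrist; python3 - <<'E'
from h import *
from bench import snapshot
for n in("side","top"):
    d=snapshot(n);im=d["image"];hsv=cv2.cvtColor(im,cv2.COLOR_RGB2HSV);h,s,v=[hsv[...,i].astype(int) for i in range(3)]
    m=(((h<8)|(h>172))&(s>130)&(v>60)).astype(np.uint8);m[:200]=0;m[400:]=0;m[:,:240]=0;m[:,480:]=0
    N,L,st,ce=cv2.connectedComponentsWithStats(m)
    for i in range(1,N):
        if st[i,4]>5:print(n,st[i],ce[i].round(1))
    b=RB@np.array([58,33])+ORG;print("expected top px",[K.round(1).tolist() for K in (np.array([0]),)] and __import__('h').proj(d,[*b,95]).round(1))
E
```

```text
t 14.37 box [  57.8 -120.5] z 190.6 toolx [-0.002  0.001 -1.   ]
tool y in box dir deg -0.1
tool z in box dir deg -90.1
F box [-0.4  0.1] 0.4 j [-19.8  26.4  66.9   0.   86.8 -60.7] gap 0.2
[ 4.07615744 -0.09438627 -6.0385664 ]
side [328 272   7  22 144] [331.  282.9]
side [329 325   4   5  14] [330.4 326.9]
expected top px [331.1 274.4]
top [358 230   7  10  44] [361.1 234. ]
expected top px [361.4 232.2]
```

View pics/side10.png

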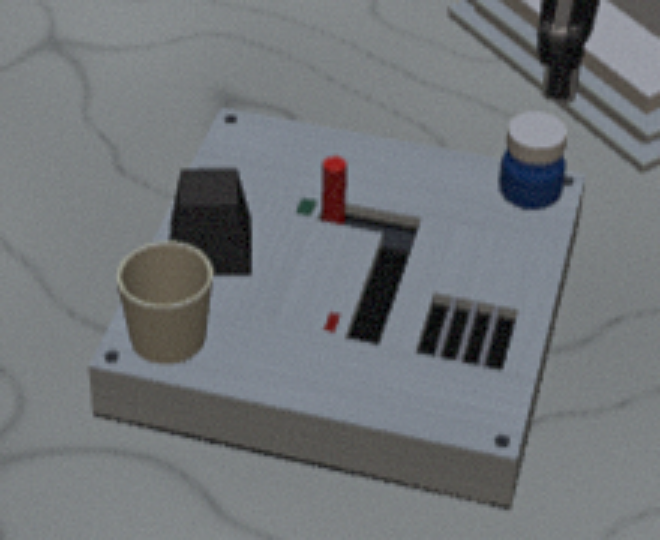

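View pics/top10.png

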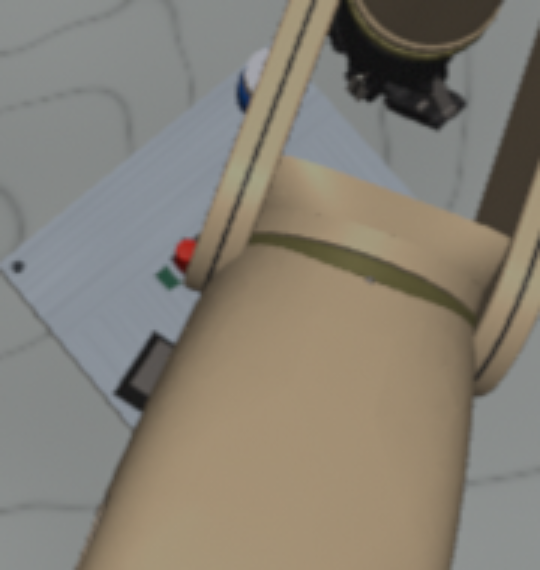

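View pics/wrist10.png

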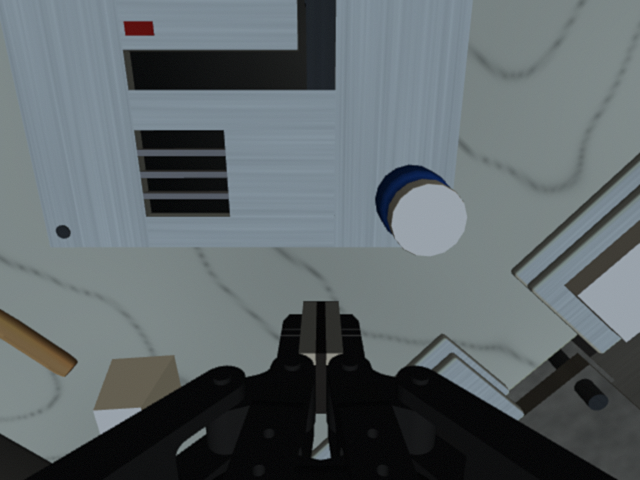

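The side view shows the pin upright at the green end, with its top at crop (335,163). That matches the projected locked position. The bystanders it shows haven't moved, and the hand is clear.

```bash
python3 -c "
from bench import r
print(r.hand_in())"
```

```text
the job is handed in; nothing more can be done
None
```

The outlet is open and the pin is at the green end of the short leg. I handed the job in at about 14.5 s of the 42 s allowed, and no verdict was reported.

- **What I did:** I pushed the pin with closed fingertips along the long leg until it met the stop, at about 10 N. I then backed off, turned the tool 90° and pushed it up the short leg to its stop, at about 9 N. Last, I backed off and lifted clear.
- **Pin position:** in both outside cameras the pin was within about 1–2 pixels of where it should be when locked. That includes the height of its top, so it looks fully down.
- **Gate and surroundings:** the blue gate blade is gone from the window. The things standing on the plate were where they started; I did not re-measure the ones on the table at the sides. The wrist force is back to sensor noise (about 0.5 N), and the hand is well clear of the pin.
- **Disagreements:** the top and side cameras put the box about 3–4 mm apart. I used the average and relied on contact with the stops for the end positions. In the final top view the arm hid part of the plate, so the side view was the main check there.

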